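Put the artist's seal away in its spring-lid case

TASK

The fish print is signed, so put the square stone seal away in its case: press the thumb button so that the lid springs wide open, lay the seal down in its nest and let go of it, then press the lid shut until the latch snaps and holds it. Go gently: never lean hard on the case, its lid or its button, nor ram the seal into it; do not shove or tip the case, and leave the palette, the steel cup and the ink bottle where they stand.

Things in the scene. Friction and masses are not known exactly. Their poses are not given: they have to be found in the camera images.
- case: Dark wooden seal case, loose on rubber feet, about 0.75 kg: 100 (x) x 144 (y) x 54 mm shut, plus a 48 mm wide latch housing that reaches 62 mm out from the middle of its front (-x). Origin: centre of the 100 x 144 underside, on the table. x points from the front to the hinge side, y along the hinge, z up. Lid meets base at height 34 mm. A fixed white ink dish (r 17) lies at y = -48 mm in the base.
- thumb_button (a point): Top of the rounded ridge (28 mm along y, 10 mm across) on the black thumb button, a rocking paddle 37 (x) x 28 (y) mm on the latch housing: 97 mm in front of the case's origin, 36 mm above the table. Pressed straight down, 2 N starts it, the lid is freed after 4 to 6 mm at 4 N, it stops dead at 7.5 mm, 4.5 N. The steel hook stands 30 mm behind this point, as high as the lid, and rocks 5 mm towards it.
- nest (a point): Where the seal's centre comes to lie, in the case's axes: in the middle (x = 0) and 18 mm to +y, 34 mm above the table. The nest is a pocket 27 (x) x 72 (y) mm, 12.5 mm deep from the base's top (34 mm up) to its foam floor, which gives 1.5 mm at 15 N. The seal lies along y, either end first, its top 12.5 mm proud. On both long sides a finger scoop 22 mm across, 40 mm along y, 10 mm deep, leaves room for fingers.
- lid_hinge (a point): Middle of the lid's hinge line, which runs along the case's y at its back: 50 mm behind the case's origin, 34 mm above the table.
- lid_front (a point): Point on the lid's outer (upper) face, on its middle line, 15 mm from its free front edge and 85 mm from the hinge; 54 mm above the table when shut. It moves with the lid: the place to press. The lid is a shell 20 mm deep in all, with a small steel bar 7 mm in front of its front wall that the hook catches. Its axes turn with the lid.
- lid (a joint): Lid angle in rad: 0.004 shut and latched, 1.95 wide open, leaning back past upright. A light spring (under 1 N at the front edge) throws it open and keeps it there. Pressed down near its front it meets the hook at 0.075; the resistance climbs to 4 to 8 N at 0.04, then gives way with a snap; the end of it squeezes a rubber seal, from 0.01, and stops dead at -0.005, about 9 N. If not latched it springs open again.
- latch (a joint): Rocking angle of thumb button and hook in rad: 0 at rest, 0.19 pressed fully down. A spring returns it. The shutting lid also rocks it, to about 0.17, just before the snap.
- seal_center (a point): Centre of the square stone seal, 25 x 25 x 70 mm, about 0.12 kg, pale stone, lying on its side on the table (centre 12.5 mm up). Its x axis is its length, towards the stepped end (the last 9 mm at +x are only 19 x 19 mm); its z axis is up.
- palette: Bystander: cream flower-shaped paint palette, 154 mm across, 16 mm high. Origin: centre of its underside.
- steel_cup: Bystander: steel cup, 80 mm across, 90 mm high. Origin: centre of its underside.
- ink_bottle: Bystander: small round ink bottle, 52 mm across, 75 mm high. Origin: centre of its underside.
Not all that is in view belongs to the job. Several things look just like the case: the one meant starts farthest from the robot's base.

How it is judged:
On the way, in this order (a step that is already met when the one before it is completed fails the run):
1. the thumb button is pressed down (value of joint latch above 0.09 rad), for 0.03 s.
2. the lid has sprung wide open (value of joint lid above 1.6 rad), for 0.2 s.
3. the seal lies seated in its nest, let go of, under the open lid (x of seal_center in the frame of case between -0.004 and 0.004 m and y of seal_center in the frame of case between 0.014 and 0.022 m and z of seal_center in the frame of case between 0.031 and 0.037 m and angle between the x axis of seal_center and the y axis of case, either way round below 0.1 rad and contact force between the fingers and seal below 0.05 N and value of joint lid above 1.2 rad), for 0.2 s.
At the end, for the whole second after the job is handed in: the lid is shut and held by the latch (angle under 0.03 rad, button back at rest), the seal lies flat in its nest (within 4 mm and 0.1 rad, centre 31 to 37 mm above the case's underside), and the case stands flat on the table (value of joint lid below 0.03 rad and value of joint latch below 0.05 rad and x of seal_center in the frame of case between -0.004 and 0.004 m and y of seal_center in the frame of case between 0.014 and 0.022 m and z of seal_center in the frame of case between 0.031 and 0.037 m and angle between the x axis of seal_center and the y axis of case, either way round below 0.1 rad and angle between case's own z axis and vertical below 0.03 rad and height (world z) of case below 0.005 m); the robot touches nothing.
It fails at once if the robot presses on or knocks the case, lid or button with more than 25 N (contact force between any of the fingers, the arm and case above 25 N).
It fails at once if the seal is pressed or dropped on the case, or caught by the lid, with more than 30 N (contact force between seal and case above 30 N).
It fails at once if the case is shoved more than 30 mm or tipped (distance of case from where it was at the start of the episode above 0.03 m or angle between case's own z axis and vertical above 0.15 rad).
It fails at once if the palette, the steel cup or the ink bottle is moved by more than 15 mm (distance of any of palette, steel_cup, ink_bottle from where it was at the start of the episode above 0.015 m).
It also fails if it takes over 72 s, if anything falls off the work surface, if the arm or the gripper's body presses on something with over 40 N, if the wrist force passes 120 N, or if a joint passes its speed limit or range.

ROBOT

A 6-joint arm with a two-finger parallel gripper is mounted at the origin on the work surface. World frame = base frame: x ahead of the robot, y to its left, z up, the work surface at z = 0. Lengths are in m, angles in rad, forces in N, time in s.
With the tool pointing down it reaches from about 0.35 to 0.775 m from the base axis. Payload 5.5 kg.
Tool frame: the origin (TCP) lies at the very end of the fingers, on their centre line; the grasp point (between the pads) lies env.hold_point_z behind it (env.hold_point_z is the distance from the TCP to the grasp point, in m); z points along the fingers, y is the line along which they close (so a half turn about z gives the same grasp; the last joint's range is limited). The gripper opens to 85 mm and grips with 20 to 120 N. Pads are 22 mm wide; open, the fingers measure 114 mm over their backs; the gripper's body (76 mm by 85 mm) begins 54 mm behind the grasp point. The pads swing forward as they close: fully open they stand 13 mm farther back than shut.
Start: joints at [1.175, 0.313, 0.046, 1.304, 0, 1.431], TCP at [0.146, 0.556, 0.231] pointing down, gripper open.
Joint ranges: [-2.76, 2.76], [-0.86, 1.69], [-1.03, 1.26], [-2.2, 2.34], [-1.47, 1.5], [-3.14, 3.14]. Speed limits (rad/s): [2.57, 2.57, 3.14, 3.14, 3.14, 3.14].

INTERFACE

Orientations are given as a unit quaternion [w, x, y, z].
In Python, from workcell import env gives the robot as it stands.
- The arm moves only by the tool carry_out, never from a script. Its argument "steps" is a list of rows, each a list of 3 entries, a list of its own where there are three numbers: the turn, a rotation vector about the tool's x, y, z in degrees, then the shift along the tool's x, y, z in cm, then the closure in counts, from 0 (fully open) to 255 (shut). A call has exactly 8 rows; each row is the pose to reach, as a shift and turn from the pose commanded when the call began, along the tool's axes at that moment; what a row does not reach only later rows make up. A row lasts 1/8 s, in which the tool goes at most 62.5 mm and 10.7 degrees, less where a joint would pass 70% of its speed; a pose out of reach is approached as far as the arm can. A call with a gripper value outside its range is refused whole. The fingers move at their own pace and stop on an object; "force" is the grip in N (left out, the last holds). Time passes only in rows, so rows that repeat a pose let the fingers close, or fill a call up. It gives the time, the measured TCP pose, the force, the opening and the grip force at its end, in the units of the state.
- env.get_state(): the state, without advancing time (a new reading comes with each control period).
- env.read_camera(name): name is "scene" or "top"; returns (picture, depth): 384x512x3 uint8, red, green, blue; 384x512 float32, m along the optical axis (not along the pixel's ray), 0 where there is no reading.
- env.get_calibration(name): a dict with "fx", "fy", "cx", "cy" (pixels), "D" ([k1, k2, p1, p2, k3] as OpenCV has them; the pictures are not rectified), "origin" and "orientation" of the camera in the world. Camera axes: x right, y up, looking along -z (the intrinsics and any distortion apply to the point x, -y, -z); pixel columns grow to the right and rows downward; lengths in m; the calibration is good to about 2 mm. A picture is of the moment at which its call begins. get_calibration takes no time and is no camera call.
- env.hand_in(): hands the job in; it is judged then, once.
The state is a dict: "clock": time; "joint_pos": joint angles; "qvel": joint speeds; "tau": joint torques, N m; "tcp_pos": TCP position; "orientation": TCP orientation; "wrist_force": force on the tool from outside, world axes, zero at the start; "ft_torque": the same for the moment, N m; "finger_gap": finger opening in m; "grip_force": force on a finger pad.
Only numpy, scipy, OpenCV 4.12 (cv2) and the standard library are available. Lean on these libraries where they do the work, as an engineer would, in place of code of your own. Each camera call takes 0.05 s, during which the arm holds its last target. There are 200 camera calls.

## Working session

There is one attempt and no reset: what is moved stays moved. The work goes in short steps, Python scripts to look and compute and a tool call to move; the robot and the scene stay as the last step left them, time stands still between calls to the robot, and variables do not carry over. Pictures are saved under pics/ and viewed, at most 10 in all, crops included, and the job is handed in when it is done.

Besides the shell and the picture viewer there is one more tool, called as name(argument=value, ...), one argument or row to a line, values as JSON. carry_out: Moves the arm, as the interface text tells. Its arguments: {"type":"object","properties":{"steps":{"type":"array","items":{"type":"array"}},"force":{"type":"number"}},"required":["steps"]}

```bash
mkdir -p pics; ls
python3 - <<'E'
from workcell import env
import cv2,numpy as np
s=env.get_state();print(s, env.hold_point_z)
for n in("scene","top"):
    p,d=env.read_camera(n);cv2.imwrite(f"pics/{n}0.png",p[...,::-1]);np.savez(f"pics/{n}0.npz",p=p,d=d);print(n,env.get_calibration(n))
E
```

```text
pics
{'clock': 0.0, 'joint_pos': array([1.17543837e+00, 3.14017791e-01, 4.49482032e-02, 1.30361122e+00,
       1.54408919e-05, 1.43121604e+00]), 'qvel': array([ 0.00058715, -0.00188216,  0.00099972, -0.00019069, -0.00015733,
       -0.00032633]), 'tau': array([ 1.84385783e-03, -4.80622959e+01,  2.98534369e+01,  1.93930801e-02,
       -2.17074989e-05,  1.86850224e-05]), 'tcp_pos': array([0.14526129, 0.55580072, 0.23038641]), 'orientation': array([-2.56471461e-04,  1.27540459e-01,  9.91832921e-01, -9.06694777e-04]), 'wrist_force': array([-0.29390125,  0.51942461,  0.12707317]), 'ft_torque': array([ 0.03595731, -0.00969069, -0.02411219]), 'grip_force': 0.0, 'finger_gap': 0.08500310717130657} 0.0187
scene {'fx': 377.25557505469754, 'fy': 377.25557505469754, 'cx': 258.095027793223, 'cy': 189.7312813245208, 'D': array([-0.10649815,  0.        ,  0.        ,  0.        ,  0.        ]), 'origin': array([ 1.14648352, -0.0484274 ,  0.66639986]), 'orientation': array([0.67187457, 0.30120309, 0.28279126, 0.61472788])}
top {'fx': 446.5341594036289, 'fy': 446.5341594036289, 'cx': 257.3609805941803, 'cy': 193.29498085996659, 'D': array([0.03583797, 0.        , 0.        , 0.        , 0.        ]), 'origin': array([ 0.31347514, -0.00647121,  1.33223795]), 'orientation': array([-0.70049568, -0.03586556,  0.03830317,  0.7117249 ])}
```

View pics/scene0.png

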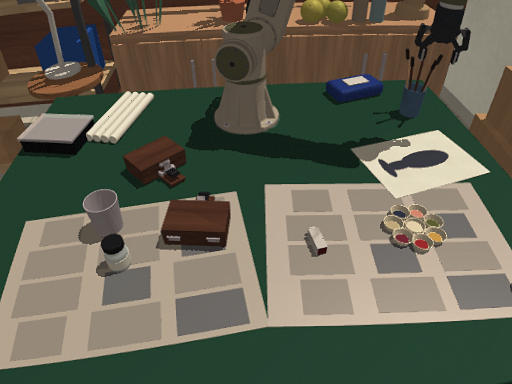

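View pics/top0.png

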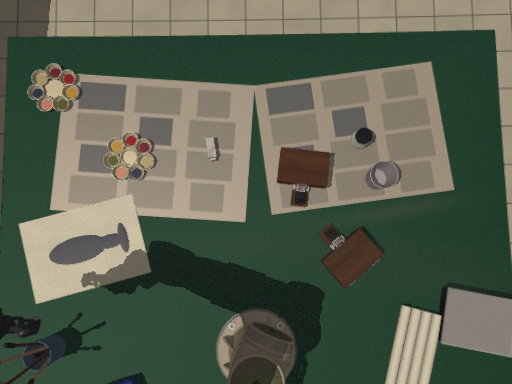

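The scene view shows the case on the left mat (~(197,222)), and a second, identical one nearer the robot (~(155,160)). In the top view the target case is at (305,167) with its latch at (300,195) facing the robot, the seal at (212,149), cup at (383,175) and bottle at (364,137).

```bash
cat > h.py <<'E'
import numpy as np,cv2
from workcell import env
from scipy.spatial.transform import Rotation as R
def rot(q): return R.from_quat([q[1],q[2],q[3],q[0]])
def rays(n,uv):
    c=env.get_calibration(n);K=np.array([[c['fx'],0,c['cx']],[0,c['fy'],c['cy']],[0,0,1]])
    x=cv2.undistortPoints(np.float64(uv).reshape(-1,1,2),K,c['D']).reshape(-1,2)
    return c['origin'],rot(c['orientation']).apply(np.c_[x[:,0],-x[:,1],-np.ones(len(x))])
def onplane(n,uv,z):
    o,r=rays(n,uv);return o+r*((z-o[2])/r[:,2])[:,None]
def cloud(n,d):
    v,u=np.mgrid[:384,:512];o,r=rays(n,np.c_[u.ravel(),v.ravel()])
    return (o+r*d.reshape(-1,1)).reshape(384,512,3)
def rect(P):
    r=cv2.minAreaRect(np.float32(P[:,:2]*1000));return cv2.boxPoints(r).round(1).tolist(),np.round(r[0],1),np.round(r[1],1),round(r[2],1)
E
cat > m.py <<'E'
from h import *
boxes={'top':{'case':(265,335,135,190),'latch':(285,315,184,210),'seal':(198,226,130,168)},'scene':{'case':(150,240,190,255),'latch':(185,220,185,202),'seal':(295,340,220,262)}}
for n in boxes:
    z=np.load(f'pics/{n}0.npz');C=cloud(n,z['d']);p=z['p']
    hsv=cv2.cvtColor(p,cv2.COLOR_RGB2HSV)
    for k,(a,b,c,e) in boxes[n].items():
        S=C[c:e,a:b].reshape(-1,3);ok=z['d'][c:e,a:b].ravel()>0
        lo,hi={'case':(.045,.063),'latch':(.02,.045),'seal':(.015,.035)}[k]
        m=ok&(S[:,2]>lo)&(S[:,2]<hi);Q=S[m];print(n,k,m.sum(),rect(Q),'zmed',np.median(Q[:,2]).round(4),'zstd',Q[:,2].std().round(4))
        print('   hist',np.histogram(S[ok,2],np.arange(-.01,.08,.005))[0])
T=np.load('pics/top0.npz')['p'];Sx=np.load('pics/scene0.npz')['p']
a=cv2.resize(T[125:215,195:340],None,fx=5,fy=5,interpolation=cv2.INTER_CUBIC)[:,:,::-1]
cv2.imwrite('pics/ca.png',a)
b=cv2.resize(Sx[180:265,150:350],None,fx=4,fy=4,interpolation=cv2.INTER_CUBIC)[:,:,::-1]
cv2.imwrite('pics/cb.png',b)
E
python3 m.py
```

```text
top case 1738 ([[448.29998779296875, -209.39999389648438], [563.4000244140625, -225.60000610351562], [583.4000244140625, -82.9000015258789], [468.29998779296875, -66.80000305175781]], array([ 515.9, -146.2]), array([144. , 116.2]), 82.0) zmed 0.0545 zstd 0.0027
   hist [  13  581 1175  192   14   14   26   32   15   19   16   93  932  690
   23    0    0]
top latch 203 ([[412.8999938964844, -170.89999389648438], [469.6000061035156, -178.5], [477.79998779296875, -117.80000305175781], [421.0, -110.19999694824219]], array([ 445.3, -144.4]), array([61.2, 57.2]), 82.3) zmed 0.0309 zstd 0.0052
   hist [  2 117 238  40  59  74  24  62  73  32  12  20  16  11   0   0   0]
top seal 198 ([[550.0999755859375, 130.6999969482422], [554.2000122070312, 105.80000305175781], [624.7000122070312, 117.4000015258789], [620.5999755859375, 142.3000030517578]], array([587.4, 124.1]), array([71.4, 25.2]), 9.3) zmed 0.0244 zstd 0.0026
   hist [  6 298 472  81   2  10 104  82   2   0   0   0   0   0   0   0   0]
scene case 2148 ([[447.8999938964844, -208.8000030517578], [563.9000244140625, -224.89999389648438]
[... 218 characters left out ...]
236  797
    0    0    0]
scene latch 62 ([[417.3999938964844, -118.9000015258789], [419.1000061035156, -144.3000030517578], [451.79998779296875, -142.1999969482422], [450.20001220703125, -116.80000305175781]], array([ 434.6, -130.5]), array([32.8, 25.5]), 3.8) zmed 0.0338 zstd 0.0026
   hist [  0  69 337   0  20  14   0   4  34  24   0   5  45  39   0   0   0]
scene seal 296 ([[551.4000244140625, 131.10000610351562], [555.4000244140625, 106.80000305175781], [624.7000122070312, 118.0999984741211], [620.7999877929688, 142.5]], array([588.1, 124.6]), array([70.2, 24.7]), 9.3) zmed 0.0247 zstd 0.0028
   hist [   0  167 1356   31   30   34  128  134    0    0    0    0    0    0
    0    0    0]
```

View pics/ca.png

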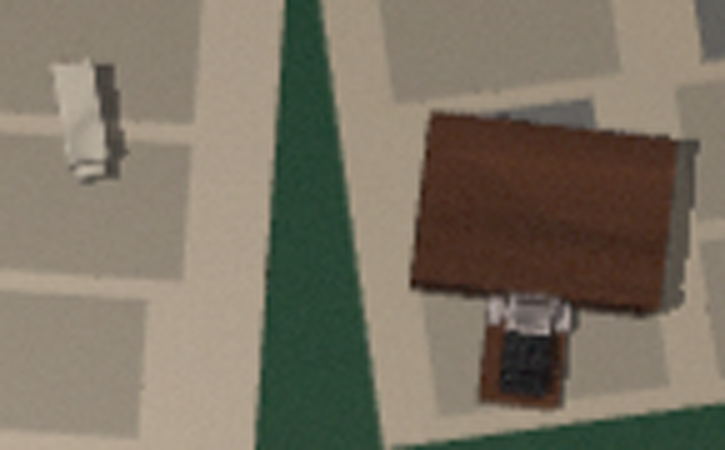

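View pics/cb.png

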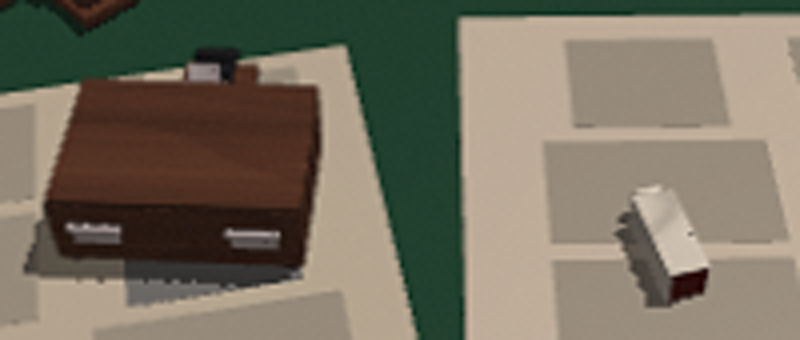

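```bash
cat >> h.py <<'E'
C0=np.array([.524,-.1465,0]);CY=np.radians(82.)  # case origin, angle of its y axis
def case(x,y,z): 
    ex=np.array([np.sin(CY),-np.cos(CY),0]);ey=np.array([np.cos(CY),np.sin(CY),0]);return C0+x*ex+y*ey+[0,0,z]
def goto(*tg):
    """targets (pos, yaw of tool y in deg): turn(deg rotvec) and shift(cm) in present tool axes"""
    s=env.get_state();q=rot(s['orientation'])
    print('now',s['clock'],s['tcp_pos'].round(4),'F',s['wrist_force'].round(2),'gap',round(s['finger_gap'],4),'j',s['joint_pos'].round(2))
    for p,y in tg:
        y=np.radians(y);ty=[np.cos(y),np.sin(y),0];tz=[0,0,-1];t=np.c_[np.cross(ty,tz),ty,tz]
        print(np.round(p,4),'turn',(q.inv()*R.from_matrix(t)).as_rotvec(True).round(2),'shift',(q.inv().apply(p-s['tcp_pos'])*100).round(2))
E
python3 - <<'E'
from h import *
goto(([.42,.2,.23],82),(case(-.097,0,.1),82),(case(-.097,0,.05),82))
E
```

```text
now 0.1 [0.1453 0.5559 0.2305] F [ 0.19 -0.03 -0.06] gap 0.0855 j [ 1.18  0.31  0.05  1.3  -0.    1.43]
[0.42 0.2  0.23] turn [-0.09 -0.02 -6.66] shift [-35.58 -27.48   0.09]
[ 0.4279 -0.133   0.1   ] turn [-0.09 -0.02 -6.66] shift [-44.77 -59.47  13.14]
[ 0.4279 -0.133   0.05  ] turn [-0.09 -0.02 -6.66] shift [-44.78 -59.46  18.14]
```

carry_out(
  steps=[
    [[0,0,-3],[-5,-4,0],255],
    [[0,0,-6.7],[-10,-8,0],255],
    [[0,0,-6.7],[-15,-12,0],255],
    [[0,0,-6.7],[-20,-16,0],255],
    [[0,0,-6.7],[-25,-19.5,0],255],
    [[0,0,-6.7],[-30,-23.5,0],255],
    [[0,0,-6.7],[-34,-26.5,0],255],
    [[0,0,-6.7],[-35.6,-27.5,0.1],255],
  ],
  force=30,
)

```text
clock: 1.1
tcp_pos: [0.4217, 0.1978, 0.23]
orientation: [-0.0, 0.071, 0.997, -0.0]
wrist_force: [0.1, -0.2, -0.1]
finger_gap: -0.0
grip_force: 0.0
```

Run:
```python
from h import *
goto((case(-.097,0,.1),82),(case(-.097,0,.05),82))
```

```text
now 1.1 [0.4217 0.1978 0.23  ] F [ 0.14 -0.21 -0.13] gap -0.0 j [ 0.27  0.1  -0.22  1.25 -0.    0.41]
[ 0.4279 -0.133   0.1   ] turn [-0.01 -0.01 -0.19] shift [ -5.33 -32.66  13.01]
[ 0.4279 -0.133   0.05  ] turn [-0.01 -0.01 -0.19] shift [ -5.33 -32.65  18.01]
```

carry_out(
  steps=[
    [[0,0,0],[-1,-5,0],255],
    [[0,0,0],[-2,-11,2],255],
    [[0,0,0],[-3,-17,5],255],
    [[0,0,0],[-4,-23,8],255],
    [[0,0,0],[-5,-29,11],255],
    [[0,0,0],[-5.3,-32.6,13],255],
    [[0,0,0],[-5.3,-32.6,15.5],255],
    [[0,0,-0.2],[-5.3,-32.6,16.5],255],
  ],
)

```text
clock: 2.1
tcp_pos: [0.4264, -0.1293, 0.0637]
orientation: [-0.002, 0.068, 0.998, 0.001]
wrist_force: [0.3, 1.0, 0.3]
finger_gap: 0.0001
grip_force: 0.0
```

Run:
```python
from h import *
p,d=env.read_camera("scene");cv2.imwrite("pics/s1.png",cv2.resize(p[130:260,100:260],None,fx=4,fy=4)[...,::-1])
goto((case(-.097,0,.040),82),(case(-.097,0,.031),82))
```

```text
now 2.15 [ 0.4263 -0.1288  0.0633] F [-0.81  0.7  -0.78] gap 0.0002 j [-0.47  0.2  -0.55  0.83  0.   -0.34]
[ 0.4279 -0.133   0.04  ] turn [ 0.1  -0.21  0.29] shift [-0.23 -0.4   2.32]
[ 0.4279 -0.133   0.031 ] turn [ 0.1  -0.21  0.29] shift [-0.23 -0.4   3.22]
```

View pics/s1.png

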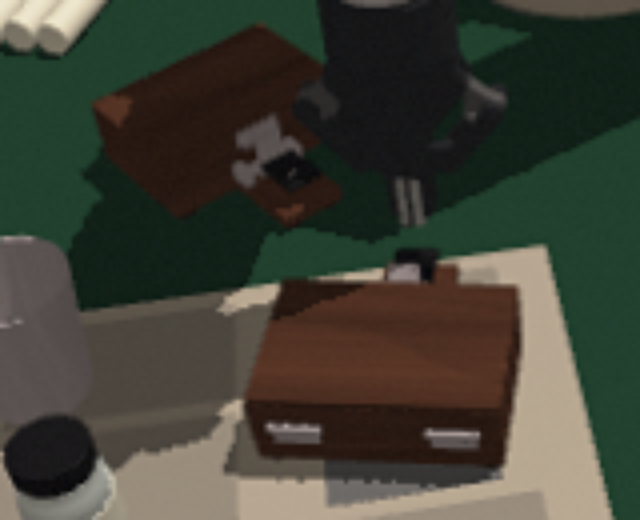

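carry_out(
  steps=[
    [[0,0,0],[0,0,0.8],255],
    [[0,0,0],[0,0,1.6],255],
    [[0,0,0],[0,0,2.2],255],
    [[0,0,0],[0,0,2.6],255],
    [[0,0,0],[0,0,2.8],255],
    [[0,0,0],[0,0,3.0],255],
    [[0,0,0],[0,0,3.1],255],
    [[0,0,0],[0,0,3.1],255],
  ],
)

```text
clock: 3.15
tcp_pos: [0.4273, -0.1299, 0.0343]
orientation: [-0.0, 0.068, 0.998, 0.0]
wrist_force: [-2.1, 0.7, 3.2]
finger_gap: -0.0004
grip_force: 1.6
```

carry_out(
  steps=[
    [[0,0,0],[0,0,0.1],255],
    [[0,0,0],[0,0,0.2],255],
    [[0,0,0],[0,0,0.25],255],
    [[0,0,0],[0,0,0.3],255],
    [[0,0,0],[0,0,0.35],255],
    [[0,0,0],[0,0,0.4],255],
    [[0,0,0],[0,0,0.4],255],
    [[0,0,0],[0,0,0.4],255],
  ],
)

```text
clock: 4.15
tcp_pos: [0.4277, -0.13, 0.0303]
orientation: [0.0, 0.068, 0.998, 0.0]
wrist_force: [-2.2, 0.5, 3.4]
finger_gap: -0.0
grip_force: 1.9
```

Run:
```python
from h import *
goto()
p,d=env.read_camera("top");C=cloud("top",d);S=C[100:200,260:340].reshape(-1,3);print(np.histogram(S[:,2],np.arange(0,.2,.01))[0])
```

```text
now 4.15 [ 0.4277 -0.13    0.0303] F [-2.16  0.48  3.4 ] gap -0.0 j [-0.47  0.24 -0.59  0.74  0.   -0.34]
[3526   20    9   17   40  647   14    0    0    0    0   15   39    3
    0    0    0    0    0]
```

carry_out(
  steps=[
    [[0,0,0],[0,0,0.05],255],
    [[0,0,0],[0,0,0.1],255],
    [[0,0,0],[0,0,0.13],255],
    [[0,0,0],[0,0,0.16],255],
    [[0,0,0],[0,0,0.19],255],
    [[0,0,0],[0,0,0.19],255],
    [[0,0,0],[0,0,0.19],255],
    [[0,0,0],[0,0,0.19],255],
  ],
)

```text
clock: 5.2
tcp_pos: [0.4276, -0.13, 0.0286]
orientation: [-0.0, 0.068, 0.998, -0.0]
wrist_force: [-3.3, 1.0, 7.6]
finger_gap: 0.0005
grip_force: 4.0
```

Run:
```python
from h import *
goto()
p,d=env.read_camera("top");C=cloud("top",d);S=C[100:200,260:340].reshape(-1,3);print(np.histogram(S[:,2],np.arange(0,.2,.01))[0])
```

```text
now 5.2 [ 0.4276 -0.13    0.0286] F [-3.27  0.98  7.58] gap 0.0005 j [-0.48  0.24 -0.6   0.73 -0.   -0.34]
[2675   39  203  705  121  110  109  116  107  107   15   56  323   20
    0    0    0    0    0]
```

Run:
```python
from h import *
goto(([.4276,-.13,.13],82),([.5877,.1244,.13],99.3),([.5877,.1244,.06],99.3))
```

```text
now 5.25 [ 0.4276 -0.1299  0.0286] F [-4.87  0.38  7.73] gap 0.0002 j [-0.48  0.24 -0.6   0.73 -0.   -0.34]
[ 0.4276 -0.13    0.13  ] turn [-0.   -0.01  0.24] shift [ -0.    -0.   -10.14]
[0.5877 0.1244 0.13  ] turn [ 0.000e+00 -1.000e-02 -1.706e+01] shift [-12.43  27.36 -10.14]
[0.5877 0.1244 0.06  ] turn [ 0.000e+00 -1.000e-02 -1.706e+01] shift [-12.44  27.36  -3.14]
```

carry_out(
  steps=[
    [[0,0,0],[0,0,-3],255],
    [[0,0,0],[0,0,-8],255],
    [[0,0,0],[0,4,-10],200],
    [[0,0,-4],[-2,9,-10],0],
    [[0,0,-8],[-4.5,14.5,-10],0],
    [[0,0,-12],[-7.5,20,-10],0],
    [[0,0,-15],[-10.5,25,-9],0],
    [[0,0,-17.1],[-12.4,27.4,-6],0],
  ],
)

```text
clock: 6.25
tcp_pos: [0.5918, 0.1281, 0.0894]
orientation: [0.004, -0.084, 0.996, 0.001]
wrist_force: [0.4, -0.5, -0.2]
finger_gap: 0.0854
grip_force: 0.0
```

```bash
cat > n.py <<'E'
from h import *
goto(([.5877,.1244,.006],99.3))
for n in("scene","top"):
    p,d=env.read_camera(n);np.savez(f"pics/{n}1.npz",p=p,d=d)
p=np.load("pics/scene1.npz")['p'];q=np.load("pics/top1.npz")['p']
a=cv2.resize(p[140:265,140:270],None,fx=3,fy=3,interpolation=cv2.INTER_CUBIC);b=cv2.resize(q[110:215,265:345],None,fx=4,fy=4,interpolation=cv2.INTER_CUBIC)
o=np.zeros((420,720,3),np.uint8);o[:375,:390]=a;o[:420,395:715]=b;cv2.imwrite("pics/o1.png",o[...,::-1])
E
python3 n.py
```

```text
now 6.25 [0.5918 0.1281 0.0894] F [ 0.43 -0.47 -0.21] gap 0.0854 j [ 0.08  0.44 -0.12  1.    0.   -0.09]
[0.5877 0.1244 0.006 ] turn [0.03 0.41 0.29] shift [ 0.53 -0.3   8.34]
```

View pics/o1.png

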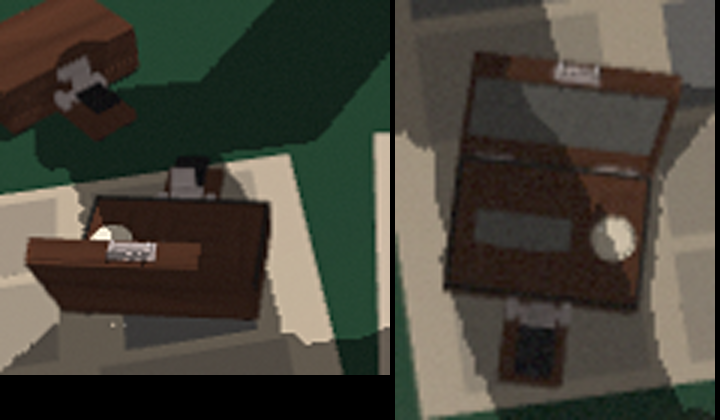

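Lid is wide open; in the top crop the nest shows as a grey pocket (original px ~(285–309, 162–172)) with the dish at ~(318,169).

```bash
cat > n2.py <<'E'
from h import *
z=np.load('pics/top1.npz');p=z['p'];d=z['d'];hsv=cv2.cvtColor(p,cv2.COLOR_RGB2HSV)
def loc(P): # world -> case est
    v=P[:2]-C0[:2];ex=case(1,0,0)-C0;ey=case(0,1,0)-C0;return np.round([v@ex[:2]*1000,v@ey[:2]*1000],1)
W=p[158:180,280:328].astype(int)
print(hsv[165,278:328].tolist()[::4])
sat=hsv[...,1]
m=np.zeros((384,512),np.uint8);m[156:178,280:312]=((hsv[156:178,280:312,1]<70))*255
c=max(cv2.findContours(m,0,2)[0],key=cv2.contourArea);(u,v),(w,h),a=cv2.minAreaRect(c);M=cv2.moments(m[156:178,280:312],True)
print('nest px',u,v,w,h,a,'mom',280+M['m10']/M['m00'],156+M['m01']/M['m00'])
for uv in((u,v),(280+M['m10']/M['m00'],156+M['m01']/M['m00'])):
    P=onplane('top',[uv],.0278)[0];print('nest',P.round(4),loc(P))
b=cv2.boxPoints(((u,v),(w,h),a));P=onplane('top',b,.0278);print(P.round(4).tolist())
D=np.zeros((384,512),np.uint8);D[156:185,308:328]=((hsv[156:185,308:328,1]<90)&(hsv[156:185,308:328,2]>60))*255
M=cv2.moments(D,True);uv=(M['m10']/M['m00'],M['m01']/M['m00']);P=onplane('top',[uv],.034)[0];print('dish',uv,M['m00'],P.round(4),loc(P))
for n,(a,b,e,f) in {'top':(265,335,140,192),'scene':(160,240,195,250)}.items():
    z=np.load(f'pics/{n}1.npz');C=cloud(n,z['d'])[e:f,a:b].reshape(-1,3);k=(C[:,2]>.028)&(C[:,2]<.040)
    L=np.array([loc(q) for q in C[k]]);print(n,k.sum(),np.percentile(L,[0,1,50,99,100],axis=0).T.tolist())
    L=L[abs(L[:,1])>30]; 
    print('front edge x for y>30 / y<-30:',[np.percentile(L[s*L[:,1]>0,0],2) for s in(1,-1)],'back',[np.percentile(L[s*L[:,1]>0,0],98) for s in(1,-1)])
E
python3 n2.py
```

```text
[[18, 57, 67], [13, 139, 44], [12, 23, 56], [20, 15, 50], [23, 19, 54], [0, 18, 56], [30, 23, 55], [45, 9, 56], [14, 140, 42], [9, 105, 46], [20, 46, 194], [17, 53, 169], [8, 133, 71]]
nest px 296.67681884765625 167.40853881835938 24.184507369995117 9.276249885559082 6.340191841125488 mom 296.1506849315069 167.1826484018265
nest [ 0.5259 -0.1295  0.0278] [-0.5 17.1]
nest [ 0.5266 -0.1279  0.0278] [-0.  18.7]
[[0.5167, -0.0922, 0.0278], [0.5442, -0.0959, 0.0278], [0.5351, -0.1667, 0.0278], [0.5076, -0.163, 0.0278]]
dish (320.0082644628099, 170.4297520661157) 121.0 [ 0.5148 -0.1972  0.034 ] [ -2.  -51.5]
top 1517 [[-70.2, -57.536, 16.4, 69.184, 71.8], [-73.6, -71.252, -12.1, 69.884, 71.2]]
front edge x for y>30 / y<-30: [np.float64(-48.92), np.float64(-48.14)] back [np.float64(67.6), np.float64(67.82)]
scene 972 [[-96.3, -91.574, -28.25, 71.4, 72.5], [-71.6, -69.858, 3.05, 73.5, 73.7]]
front edge x for y>30 / y<-30: [np.float64(-50.97), np.float64(-51.176)] back [np.float64(70.9), np.float64(71.4)]
```

carry_out(
  steps=[
    [[0,0,0],[0,0,0],0],
    [[0,0,0],[0,0,2],0],
    [[0,0,0],[0,0,4.5],0],
    [[0,0,0],[0,0,6],0],
    [[0,0,0],[0,0,7.2],0],
    [[0,0,0],[0,0,8],0],
    [[0,0,0],[0,0,8.2],0],
    [[0,0,0],[0,0,8.2],0],
  ],
)

```text
clock: 7.35
tcp_pos: [0.5878, 0.1248, 0.0067]
orientation: [0.0, -0.081, 0.997, 0.0]
wrist_force: [-0.4, 0.3, 0.7]
finger_gap: 0.0854
grip_force: 0.0
```

Run:
```python
from h import *
goto(([.5877,.1244,.006],99.3))
```

```text
now 7.35 [0.5878 0.1248 0.0067] F [-0.4   0.29  0.66] gap 0.0854 j [ 0.08  0.52 -0.23  0.83  0.   -0.09]
[0.5877 0.1244 0.006 ] turn [0.   0.03 0.05] shift [ 0.02 -0.04  0.07]
```

carry_out(
  steps=[
    [[0,0,0],[0,0,0],120],
    [[0,0,0],[0,0,0],160],
    [[0,0,0],[0,0,0],200],
    [[0,0,0],[0,0,0],255],
    [[0,0,0],[0,0,0],255],
    [[0,0,0],[0,0,-2],255],
    [[0,0,0],[0,0,-6],255],
    [[0,0,0],[0,0,-11],255],
  ],
  force=30,
)

```text
clock: 8.35
tcp_pos: [0.5861, 0.1246, 0.1158]
orientation: [-0.002, -0.081, 0.997, 0.0]
wrist_force: [1.0, -0.4, -1.8]
finger_gap: 0.0245
grip_force: 29.6
```

Run:
```python
from h import *
N=case(0,.018,.034)
goto((N+[0,0,.09],172),(N+[0,0,.09],-8))
```

```text
now 8.35 [0.5861 0.1246 0.1158] F [ 1.02 -0.38 -1.79] gap 0.0245 j [ 0.08  0.42 -0.09  1.07  0.   -0.09]
[ 0.5265 -0.1287  0.124 ] turn [  0.16  -0.17 -72.66] shift [  9.99 -24.02  -0.79]
[ 0.5265 -0.1287  0.124 ] turn [ -0.19  -0.17 107.34] shift [  9.99 -24.02  -0.79]
```

carry_out(
  steps=[
    [[0,0,-6],[3,-2,-1],255],
    [[0,0,-15],[6,-6,-2],255],
    [[0,0,-25],[8,-10.5,-2.5],255],
    [[0,0,-35],[9.5,-15,-2.5],255],
    [[0,0,-45],[10,-19,-2.5],255],
    [[0,0,-55],[10,-22,-2.5],255],
    [[0,0,-65],[10,-24,-2.5],255],
    [[0,0,-72.6],[10,-24,-2.5],255],
  ],
)

```text
clock: 9.35
tcp_pos: [0.5277, -0.1299, 0.1409]
orientation: [-0.0, -0.657, 0.754, 0.0]
wrist_force: [0.1, 0.7, -0.9]
finger_gap: 0.0248
grip_force: 29.7
```

carry_out(
  steps=[
    [[0,0,0],[0,0,0],255],
    [[0,0,0],[0,0,0],255],
    [[0,0,0],[0,0,0],255],
    [[0,0,0],[0,0,0],255],
    [[0,0,0],[0,0,0],255],
    [[0,0,0],[0,0,0],255],
    [[0,0,0],[0,0,0],255],
    [[0,0,0],[0,0,0],255],
  ],
)

```text
clock: 10.35
tcp_pos: [0.5278, -0.1283, 0.1414]
orientation: [0.0, -0.656, 0.755, 0.0]
wrist_force: [-0.5, 0.3, -0.8]
finger_gap: 0.0241
grip_force: 29.7
```

Run:
```python
from h import *
N=case(0,.018,.034)
goto((N+[0,0,.09],172))
p,d=env.read_camera("scene");np.savez("pics/scene2.npz",p=p,d=d)
cv2.imwrite("pics/s2.png",cv2.resize(p[100:250,130:270],None,fx=4,fy=4,interpolation=cv2.INTER_CUBIC)[...,::-1])
```

```text
now 10.35 [ 0.5278 -0.1283  0.1414] F [-0.48  0.32 -0.76] gap 0.0241 j [-0.39  0.3  -0.2   1.07  0.   -1.82]
[ 0.5265 -0.1287  0.124 ] turn [-0.    0.   -0.06] shift [0.05 0.13 1.74]
```

View pics/s2.png

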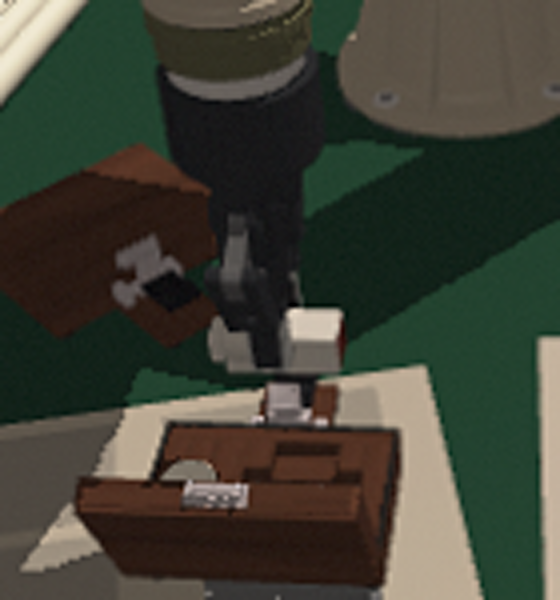

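The held seal is level at crop (225–345, 310–370), stepped end left (−y), red end right (+y). I'll measure its ends along case y.

```bash
cat > s2.py <<'E'
from h import *
z=np.load('pics/scene2.npz');C=cloud('scene',z['d']);p=z['p'];hsv=cv2.cvtColor(p,cv2.COLOR_RGB2HSV)
ex=(case(1,0,0)-C0)[:2];ey=(case(0,1,0)-C0)[:2]
L=np.dstack([(C[...,:2]-C0[:2])@ex,(C[...,:2]-C0[:2])@ey,C[...,2]])*1000
m=(L[...,2]>115)&(L[...,2]<175)&(L[...,0]>-25)&(L[...,0]<30)&(abs(L[...,1]-18)<60)
m[:172]=0
# pale or red, not black finger
for v in range(174,196,3):
    u=np.where(m[v])[0]
    if len(u):print(v,u.min(),u.max(),[L[v,i].round(0).tolist() for i in u[[0,1,2,-3,-2,-1]]])
br=m&(hsv[...,2]>75)&(hsv[...,1]<110)|m&(hsv[...,1]>120)&(hsv[...,0]<8)
ys=L[br][:,1];print(br.sum(),np.percentile(ys,[0,1,3,50,97,99,100]).round(1))
t=L[br];k=t[:,1]>25;print('front face x',np.median(t[:,0]),'z range',np.percentile(t[k,2],[1,99]),np.percentile(t[~k,2],[1,99]))
# seam: front face front edge -> image columns of ends onto vertical face plane x=+12.5
E
python3 s2.py
```

```text
174 202 204 [[-12.0, 26.0, 167.0], [-13.0, 28.0, 167.0], [-12.0, 30.0, 167.0], [-12.0, 26.0, 167.0], [-13.0, 28.0, 167.0], [-12.0, 30.0, 167.0]]
177 202 214 [[-10.0, 25.0, 160.0], [-10.0, 28.0, 160.0], [-9.0, 30.0, 161.0], [-11.0, 47.0, 160.0], [-11.0, 49.0, 160.0], [-8.0, 52.0, 163.0]]
180 183 215 [[-5.0, -16.0, 155.0], [-2.0, -13.0, 157.0], [-3.0, -10.0, 157.0], [-2.0, 50.0, 160.0], [-0.0, 53.0, 161.0], [-2.0, 54.0, 160.0]]
183 182 216 [[8.0, -15.0, 157.0], [7.0, -13.0, 157.0], [7.0, -11.0, 156.0], [6.0, 53.0, 158.0], [1.0, 54.0, 154.0], [-11.0, 54.0, 144.0]]
186 182 216 [[9.0, -15.0, 150.0], [9.0, -13.0, 150.0], [9.0, -11.0, 150.0], [11.0, 54.0, 155.0], [4.0, 54.0, 148.0], [-7.0, 54.0, 139.0]]
189 183 215 [[10.0, -14.0, 142.0], [8.0, -13.0, 141.0], [9.0, -10.0, 142.0], [12.0, 51.0, 147.0], [14.0, 54.0, 149.0], [7.0, 54.0, 142.0]]
192 187 214 [[12.0, -6.0, 136.0], [13.0, -4.0, 137.0], [11.0, -2.0, 135.0], [10.0, 48.0, 136.0], [12.0, 50.0, 138.0], [12.0, 52.0, 138.0]]
338 [-15.5 -15.  -13.3  33.1  53.8  54.2  54.4]
front face x 11.702061514801171 z range [138.1324982 170.9231718] [135.77281176 161.54389853]
```

Run:
```python
from h import *
ex=(case(1,0,0)-C0)[:2];ey=(case(0,1,0)-C0)[:2]
def cs(P): v=P[:,:2]-C0[:2];return np.c_[v@ex,v@ey].round(4)*1000
p=np.load('pics/scene2.npz')['p']
g=cv2.GaussianBlur(cv2.cvtColor(p,cv2.COLOR_RGB2GRAY),(3,3),0).astype(int)
for v in range(209,222):print(v,p[v,186:228,0].tolist())
print(cs(onplane('scene',[(190,216),(200,212),(216,212),(200,216),(220,216)],.034)))
```

```text
209 [82, 81, 82, 82, 83, 82, 82, 82, 81, 83, 83, 83, 84, 85, 86, 86, 85, 86, 86, 86, 85, 86, 85, 85, 86, 85, 85, 85, 85, 86, 84, 84, 84, 81, 82, 82, 83, 83, 82, 82, 82, 76]
210 [83, 83, 85, 86, 85, 82, 79, 83, 82, 84, 85, 83, 76, 62, 58, 57, 60, 57, 58, 61, 65, 67, 65, 66, 66, 66, 70, 74, 74, 77, 81, 83, 82, 82, 83, 83, 84, 83, 82, 82, 84, 74]
211 [85, 84, 84, 87, 86, 81, 79, 81, 83, 86, 86, 84, 73, 41, 40, 42, 43, 43, 41, 41, 44, 45, 43, 46, 45, 44, 44, 45, 48, 65, 83, 82, 84, 86, 82, 78, 80, 82, 82, 86, 88, 76]
212 [85, 84, 84, 83, 81, 80, 80, 82, 84, 85, 87, 81, 69, 37, 40, 40, 41, 39, 41, 39, 41, 41, 40, 43, 40, 39, 39, 38, 50, 72, 82, 83, 83, 85, 83, 77, 81, 82, 82, 87, 89, 76]
213 [86, 84, 84, 82, 80, 80, 80, 83, 84, 86, 86, 78, 58, 33, 37, 38, 39, 38, 39, 38, 39, 40, 39, 39, 39, 41, 39, 38, 52, 75, 84, 83, 84, 86, 81, 77, 79, 83, 84, 87, 85, 64]
214 [83, 85, 85, 80, 80, 80, 82, 83, 84, 86, 84, 76, 61, 70, 77, 76, 75, 75, 77, 75, 75, 75, 75, 75, 75, 76, 74, 76, 77, 80, 83, 84, 86, 86, 81, 81, 80, 83, 84, 87, 83, 61]
215 [83, 84, 85, 81, 81, 83, 82, 84, 85, 86, 84, 76, 56, 80, 8
[... 531 characters left out ...]
3, 83, 83, 82, 84, 83, 82, 83, 84, 85, 76, 40, 44, 46, 45, 44, 42, 56, 81, 84, 84, 84, 88, 73, 33]
219 [83, 77, 76, 79, 60, 35, 39, 41, 42, 42, 38, 43, 67, 76, 83, 83, 81, 80, 80, 80, 80, 80, 80, 80, 79, 82, 74, 45, 37, 41, 40, 42, 41, 37, 56, 82, 84, 82, 84, 86, 74, 36]
220 [71, 69, 71, 100, 54, 47, 53, 56, 51, 49, 46, 46, 49, 50, 52, 51, 48, 40, 42, 41, 45, 52, 50, 52, 52, 52, 49, 36, 38, 39, 40, 41, 39, 38, 61, 83, 83, 84, 85, 84, 65, 39]
221 [180, 172, 166, 208, 151, 172, 96, 76, 76, 75, 78, 75, 74, 75, 77, 76, 75, 75, 74, 72, 75, 74, 75, 77, 79, 64, 65, 64, 65, 64, 65, 64, 66, 66, 66, 82, 83, 84, 86, 77, 41, 33]
[[-16.7 -18.4]
 [-31.3   3.1]
 [-33.1  41.6]
 [-17.9   5.4]
 [-20.2  53. ]]
```

Run:
```python
from h import *
ex=(case(1,0,0)-C0)[:2];ey=(case(0,1,0)-C0)[:2]
def cs(P): v=P[:,:2]-C0[:2];return np.c_[v@ex,v@ey].round(4)*1000
print(cs(onplane('scene',[(190,216.6),(190,218),(220.2,216.6),(220.2,218),(198.4,210.3),(215,210.8)],.034)))
# seal ends at same sensor: front-bottom edge, z of bottom/top edges
print(cs(onplane('scene',[(181.5,185),(216.5,185)],.151)))
N=case(0,.018,.034);goto((N+[0,0,.09],172))
```

```text
[[-14.7 -18.1]
 [-10.1 -17.2]
 [-18.2  53.7]
 [-13.6  54.3]
 [-36.9  -1.7]
 [-37.1  38.6]]
[[  7.1 -16.9]
 [  3.9  57.7]]
now 10.4 [ 0.5278 -0.1283  0.1414] F [-0.2   0.17 -1.79] gap 0.0244 j [-0.39  0.3  -0.2   1.07  0.   -1.82]
[ 0.5265 -0.1287  0.124 ] turn [ 0.    0.01 -0.06] shift [0.06 0.13 1.74]
```

carry_out(
  steps=[
    [[0,0,0],[0.07,0.14,2],255],
    [[0,0,0],[0.07,0.14,5],255],
    [[0,0,0],[0.07,0.14,7.5],255],
    [[0,0,0],[0.07,0.14,9],255],
    [[0,0,0],[0.07,0.14,9.6],255],
    [[0,0,0],[0.07,0.14,9.6],255],
    [[0,0,0],[0.07,0.14,9.6],255],
    [[0,0,0],[0.07,0.14,9.6],255],
  ],
)

```text
clock: 11.4
tcp_pos: [0.527, -0.129, 0.0462]
orientation: [0.0, -0.656, 0.755, -0.001]
wrist_force: [0.3, 0.4, -1.4]
finger_gap: 0.0243
grip_force: 29.7
```

carry_out(
  steps=[
    [[0,0,0],[0,0,0.1],255],
    [[0,0,0],[0,0,0.2],255],
    [[0,0,0],[0,0,0.3],255],
    [[0,0,0],[0,0,0.4],255],
    [[0,0,0],[0,0,0.5],255],
    [[0,0,0],[0,0,0.6],255],
    [[0,0,0],[0,0,0.6],255],
    [[0,0,0],[0,0,0.6],255],
  ],
)

```text
clock: 12.4
tcp_pos: [0.5262, -0.1287, 0.0393]
orientation: [-0.0, -0.656, 0.755, 0.0]
wrist_force: [-1.6, -0.0, -1.7]
finger_gap: 0.0244
grip_force: 29.7
```

Run:
```python
from h import *
N=case(0,.018,.028);goto((N,172));print(env.get_state()['ft_torque'].round(2))
```

```text
now 12.4 [ 0.5262 -0.1287  0.0393] F [-1.64 -0.03 -1.68] gap 0.0244 j [-0.39  0.39 -0.35  0.84  0.   -1.82]
[ 0.5265 -0.1287  0.028 ] turn [ 0.02  0.01 -0.06] shift [-0.01 -0.03  1.13]
[0.06 0.15 0.06]
```

carry_out(
  steps=[
    [[0,0,0],[0,0,0.05],255],
    [[0,0,0],[0,0,0.1],255],
    [[0,0,0],[0,0,0.15],255],
    [[0,0,0],[0,0,0.2],255],
    [[0,0,0],[0,0,0.25],255],
    [[0,0,0],[0,0,0.3],255],
    [[0,0,0],[0,0,0.3],255],
    [[0,0,0],[0,0,0.3],255],
  ],
)

```text
clock: 13.4
tcp_pos: [0.5262, -0.1286, 0.0362]
orientation: [0.0, -0.656, 0.755, 0.0]
wrist_force: [-1.3, 1.9, -2.1]
finger_gap: 0.0249
grip_force: 29.9
```

carry_out(
  steps=[
    [[0,0,0],[0,0,0.1],255],
    [[0,0,0],[0,0,0.2],255],
    [[0,0,0],[0,0,0.3],255],
    [[0,0,0],[0,0,0.4],255],
    [[0,0,0],[0,0,0.5],255],
    [[0,0,0],[0,0,0.6],255],
    [[0,0,0],[0,0,0.65],255],
    [[0,0,0],[0,0,0.65],255],
  ],
)

```text
clock: 14.4
tcp_pos: [0.5262, -0.1286, 0.0297]
orientation: [0.0, -0.656, 0.755, 0.0]
wrist_force: [-3.0, 3.3, 0.6]
finger_gap: 0.0243
grip_force: 30.1
```

carry_out(
  steps=[
    [[0,0,0],[0,0,0.03],255],
    [[0,0,0],[0,0,0.06],255],
    [[0,0,0],[0,0,0.09],255],
    [[0,0,0],[0,0,0.12],255],
    [[0,0,0],[0,0,0.12],255],
    [[0,0,0],[0,0,0.12],255],
    [[0,0,0],[0,0,0.12],255],
    [[0,0,0],[0,0,0.12],255],
  ],
)

```text
clock: 15.4
tcp_pos: [0.5263, -0.1286, 0.0287]
orientation: [0.0, -0.656, 0.755, 0.0]
wrist_force: [-3.4, 3.5, 1.9]
finger_gap: 0.0243
grip_force: 30.2
```

carry_out(
  steps=[
    [[0,0,0],[0,0,0],175],
    [[0,0,0],[0,0,0],165],
    [[0,0,0],[0,0,0],158],
    [[0,0,0],[0,0,0],152],
    [[0,0,0],[0,0,0],148],
    [[0,0,0],[0,0,0],148],
    [[0,0,0],[0,0,0],148],
    [[0,0,0],[0,0,0],148],
  ],
)

```text
clock: 16.4
tcp_pos: [0.5263, -0.1288, 0.0287]
orientation: [0.0, -0.656, 0.755, 0.0]
wrist_force: [-0.0, -1.2, -0.3]
finger_gap: 0.0358
grip_force: 0.0
```

carry_out(
  steps=[
    [[0,0,0],[0,0,-0.5],148],
    [[0,0,0],[0,0,-1.5],148],
    [[0,0,0],[0,0,-3],148],
    [[0,0,0],[0,0,-6],148],
    [[0,0,0],[0,0,-11],200],
    [[0,0,0],[0,3,-14],255],
    [[0,0,0],[0,9,-14],255],
    [[0,0,0],[0,14,-14],255],
  ],
)

```text
clock: 17.4
tcp_pos: [0.3865, -0.109, 0.1701]
orientation: [0.0, -0.656, 0.755, -0.001]
wrist_force: [-0.0, -0.2, 0.4]
finger_gap: 0.0
grip_force: 0.0
```

Run:
```python
from h import *
goto((case(-.1,0,.17),172))
p,d=env.read_camera("scene");q,e=env.read_camera("top");np.savez("pics/t3.npz",p=q,d=e)
a=cv2.resize(p[140:265,140:270],None,fx=3,fy=3,interpolation=cv2.INTER_CUBIC);b=cv2.resize(q[110:215,265:345],None,fx=4,fy=4,interpolation=cv2.INTER_CUBIC)
o=np.zeros((420,720,3),np.uint8);o[:375,:390]=a;o[:420,395:715]=b;cv2.imwrite("pics/o3.png",o[...,::-1])
ex=(case(1,0,0)-C0)[:2];ey=(case(0,1,0)-C0)[:2]
for n,D in(('scene',d),('top',e)):
    C=cloud(n,D);v=C[...,:2]-C0[:2];x=v@ex;y=v@ey
    m=(abs(x)<.03)&(y>-.03)&(y<.07)&(C[...,2]>.041)&(C[...,2]<.056)
    Q=np.c_[x[m],y[m]]*1000;print(n,m.sum(),rect(Q/1000)[1:],np.median(C[...,2][m]))
```

```text
now 17.4 [ 0.3865 -0.109   0.1701] F [-0.04 -0.25  0.44] gap 0.0 j [-0.48  0.01 -0.47  1.09 -0.   -1.91]
[ 0.425  -0.1326  0.17  ] turn [-0.11 -0.04 -0.04] shift [ 1.8  -4.14  0.02]
scene 195 (array([-2.4, 18.8]), array([23., 70.]), 3.9) 0.04675710994542981
top 115 (array([ 3.7, 17.7]), array([29.9, 76.1]), 7.7) 0.04658318676098272
```

View pics/o3.png

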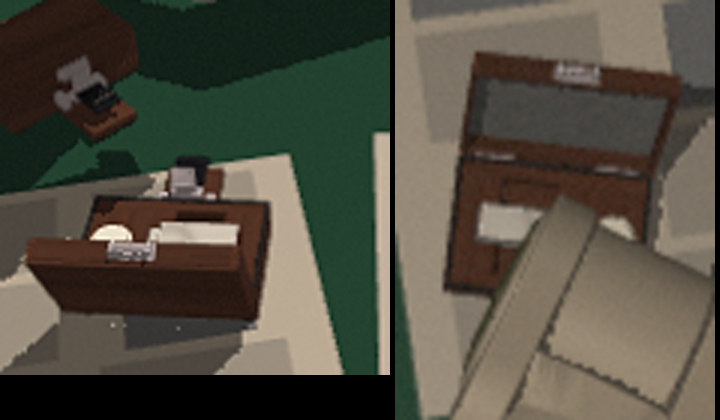

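The seal lies flat in its nest (top at 46.7 mm; scene crop ~(160–238, 225–243)). Next, get behind the lid.

Run:
```python
from h import *
goto((case(-.02,0,.18),82),(case(.137,0,.18),82))
```

```text
now 17.5 [ 0.3826 -0.1072  0.1691] F [ 0.47 -0.33  0.21] gap -0.0003 j [-0.48  0.   -0.48  1.09 -0.   -1.91]
[ 0.5042 -0.1437  0.18  ] turn [ 0.18 -0.1  89.9 ] shift [  1.9  -12.55  -1.13]
[ 0.6597 -0.1656  0.18  ] turn [ 0.18 -0.1  89.9 ] shift [  1.87 -28.25  -1.18]
```

carry_out(
  steps=[
    [[0,0,10],[0.3,-1,-1],255],
    [[0,0,20],[0.5,-3,-1.5],255],
    [[0,0,30],[1,-5,-2],255],
    [[0,0,40],[1.3,-7,-2],255],
    [[0,0,50],[1.5,-9,-2],255],
    [[0,0,60],[1.9,-11,-2],255],
    [[0,0,70],[1.9,-13,-2],255],
    [[0,0,80],[1.9,-14,-2],255],
  ],
)

```text
clock: 18.5
tcp_pos: [0.5254, -0.148, 0.1896]
orientation: [0.001, -0.014, 1.0, -0.0]
wrist_force: [0.1, -0.2, 0.0]
finger_gap: 0.0003
grip_force: 0.0
```

Run:
```python
from h import *
goto((case(.137,0,.185),82),(case(.137,0,.1),82))
```

```text
now 18.5 [ 0.5254 -0.148   0.1896] F [ 0.12 -0.17  0.01] gap 0.0003 j [-0.42  0.27 -0.11  1.18  0.   -0.45]
[ 0.6597 -0.1656  0.185 ] turn [-0.03  0.1   9.62] shift [-13.37  -2.13   0.48]
[ 0.6597 -0.1656  0.1   ] turn [-0.03  0.1   9.62] shift [-13.35  -2.13   8.98]
```

carry_out(
  steps=[
    [[0,0,5],[-4,-0.5,0],255],
    [[0,0,9.6],[-8,-1.3,0],255],
    [[0,0,9.6],[-12,-2,0],255],
    [[0,0,9.6],[-13.4,-2.1,0.5],255],
    [[0,0,9.6],[-13.4,-2.1,0.5],255],
    [[0,0,9.6],[-13.4,-2.1,4],255],
    [[0,0,9.6],[-13.4,-2.1,7.5],255],
    [[0,0,9.6],[-13.4,-2.1,8],255],
  ],
)

```text
clock: 19.5
tcp_pos: [0.6551, -0.1631, 0.1065]
orientation: [-0.003, 0.067, 0.998, 0.001]
wrist_force: [-0.2, 1.4, 0.3]
finger_gap: 0.0
grip_force: 0.0
```

```bash
cat > path.py <<'E'
from h import *
goto((case(.137,0,.11),82))
w,r=11,90
for th in(1.57,1.4,1.2,1.0,.8,.6,.45,.3,.2,.12,.08):
    x=50-r*np.cos(th)+20*np.sin(th)+w; z=34+r*np.sin(th)+20*np.cos(th)
    print(th,round(x),round(z),'from x=137,z=110: shift x,z cm',round((137-x)/10,2),round((110-z)/10,2))
E
python3 path.py
```

```text
now 19.5 [ 0.6551 -0.1631  0.1065] F [-0.24  1.43  0.31] gap 0.0 j [-0.36  0.57  0.13  1.14  0.   -0.23]
[ 0.6597 -0.1656  0.11  ] turn [ 0.08 -0.33  0.33] shift [-0.48 -0.19 -0.35]
1.57 81 124 from x=137,z=110: shift x,z cm 5.61 -1.4
1.4 65 126 from x=137,z=110: shift x,z cm 7.16 -1.61
1.2 47 125 from x=137,z=110: shift x,z cm 9.0 -1.51
1.0 29 121 from x=137,z=110: shift x,z cm 10.78 -1.05
0.8 13 112 from x=137,z=110: shift x,z cm 12.44 -0.25
0.6 -2 101 from x=137,z=110: shift x,z cm 13.9 0.87
0.45 -11 91 from x=137,z=110: shift x,z cm 14.83 1.88
0.3 -19 80 from x=137,z=110: shift x,z cm 15.61 3.03
0.2 -23 71 from x=137,z=110: shift x,z cm 16.02 3.85
0.12 -26 65 from x=137,z=110: shift x,z cm 16.3 4.54
0.08 -27 61 from x=137,z=110: shift x,z cm 16.41 4.89
```

carry_out(
  steps=[
    [[0,0,0],[0.5,0,0],255],
    [[0,0,0],[1.7,0,-0.2],255],
    [[0,0,0],[2.9,0,-0.4],255],
    [[0,0,0],[4.1,0,-0.7],255],
    [[0,0,0],[5.3,0,-1],255],
    [[0,0,0],[6.4,0,-1.4],255],
    [[0,0,0],[7.4,0,-1.5],255],
    [[0,0,0],[8.2,0,-1.5],255],
  ],
)

```text
clock: 20.5
tcp_pos: [0.5765, -0.153, 0.1238]
orientation: [0.0, 0.067, 0.998, 0.0]
wrist_force: [0.5, -0.0, -0.2]
finger_gap: -0.0003
grip_force: 0.2
```

Run:
```python
from h import *
goto((case(.047,0,.125),82))
p,d=env.read_camera("scene");cv2.imwrite("pics/s4.png",cv2.resize(p[100:250,130:270],None,fx=4,fy=4,interpolation=cv2.INTER_CUBIC)[...,::-1])
```

```text
now 20.5 [ 0.5765 -0.153   0.1238] F [ 0.46 -0.05 -0.15] gap -0.0003 j [-0.39  0.4  -0.09  1.08  0.   -0.26]
[ 0.5705 -0.153   0.125 ] turn [0.01 0.01 0.34] shift [ 0.59 -0.08 -0.12]
```

View pics/s4.png

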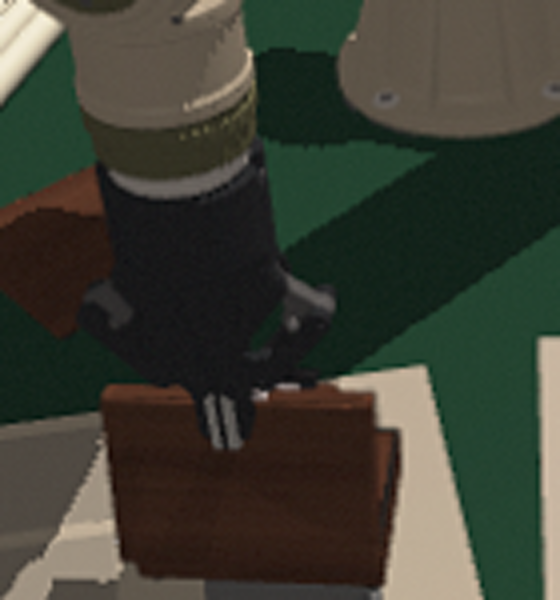

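The lid is just past upright with the closed fingertips behind it (crop ~(225,440)). Continue over and down.

carry_out(
  steps=[
    [[0,0,0],[1.3,0,0.1],255],
    [[0,0,0],[2.6,0,0.5],255],
    [[0,0,0],[3.6,0,0.9],255],
    [[0,0,0],[4.6,0,1.5],255],
    [[0,0,0],[5.4,0,2.1],255],
    [[0,0,0],[6.1,0,2.8],255],
    [[0,0,0],[6.6,0,3.4],255],
    [[0,0,0],[7.1,0,4],255],
  ],
)

```text
clock: 21.55
tcp_pos: [0.5065, -0.1436, 0.0832]
orientation: [0.0, 0.067, 0.998, 0.0]
wrist_force: [0.9, 0.2, 1.1]
finger_gap: -0.0001
grip_force: 0.2
```

Run:
```python
from h import *
goto((case(-.026,0,.065),82),(case(-.028,0,.061),82))
```

```text
now 21.55 [ 0.5065 -0.1436  0.0832] F [0.94 0.17 1.07] gap -0.0001 j [-0.43  0.31 -0.33  0.92  0.   -0.3 ]
[ 0.4983 -0.1429  0.065 ] turn [0.01 0.01 0.34] shift [ 0.83 -0.04  1.82]
[ 0.4963 -0.1426  0.061 ] turn [0.01 0.01 0.34] shift [ 1.03 -0.03  2.22]
```

carry_out(
  steps=[
    [[0,0,0],[0.4,0,0.5],255],
    [[0,0,0],[0.7,0,1.0],255],
    [[0,0,0],[0.9,0,1.4],255],
    [[0,0,0],[1.0,0,1.8],255],
    [[0,0,0],[1.1,0,2.0],255],
    [[0,0,0],[1.1,0,2.1],255],
    [[0,0,0],[1.1,0,2.15],255],
    [[0,0,0],[1.1,0,2.2],255],
  ],
)

```text
clock: 22.55
tcp_pos: [0.4958, -0.1422, 0.0617]
orientation: [0.0, 0.067, 0.998, 0.0]
wrist_force: [0.6, -0.4, 1.0]
finger_gap: -0.0001
grip_force: 0.3
```

carry_out(
  steps=[
    [[0,0,0],[0,0,0.1],255],
    [[0,0,0],[0,0,0.2],255],
    [[0,0,0],[0,0,0.3],255],
    [[0,0,0],[0,0,0.35],255],
    [[0,0,0],[0,0,0.4],255],
    [[0,0,0],[0,0,0.45],255],
    [[0,0,0],[0,0,0.5],255],
    [[0,0,0],[0,0,0.5],255],
  ],
)

```text
clock: 23.55
tcp_pos: [0.4953, -0.1421, 0.0576]
orientation: [-0.0, 0.067, 0.998, -0.0]
wrist_force: [-4.8, 0.7, 10.0]
finger_gap: 0.0002
grip_force: 5.0
```

carry_out(
  steps=[
    [[0,0,0],[0,0,0.04],255],
    [[0,0,0],[0,0,0.08],255],
    [[0,0,0],[0,0,0.12],255],
    [[0,0,0],[0,0,0.16],255],
    [[0,0,0],[0,0,0.2],255],
    [[0,0,0],[0,0,0.22],255],
    [[0,0,0],[0,0,0.22],255],
    [[0,0,0],[0,0,0.22],255],
  ],
)

```text
clock: 24.55
tcp_pos: [0.4959, -0.1422, 0.0544]
orientation: [0.0, 0.067, 0.998, 0.0]
wrist_force: [0.8, 0.1, 0.5]
finger_gap: -0.0002
grip_force: 0.1
```

carry_out(
  steps=[
    [[0,0,0],[0,0,0.03],255],
    [[0,0,0],[0,0,0.05],255],
    [[0,0,0],[0,0,0.05],255],
    [[0,0,0],[0,0,0],255],
    [[0,0,0],[0,0,-1],255],
    [[0,0,0],[0,0,-4],255],
    [[0,0,0],[1,0,-8],255],
    [[0,0,0],[6,3,-12],255],
  ],
)

```text
clock: 25.55
tcp_pos: [0.4474, -0.1101, 0.1717]
orientation: [0.002, 0.068, 0.998, -0.001]
wrist_force: [-0.4, 0.2, 0.4]
finger_gap: 0.0
grip_force: 0.0
```

carry_out(
  steps=[
    [[0,0,0],[1,4,0],255],
    [[0,0,0],[2,9,0],255],
    [[0,0,0],[2,14,0],255],
    [[0,0,0],[2,18,0],255],
    [[0,0,0],[2,20,0],255],
    [[0,0,0],[2,20,0],255],
    [[0,0,0],[2,20,0],255],
    [[0,0,0],[2,20,0],255],
  ],
)

```text
clock: 26.55
tcp_pos: [0.4524, 0.0914, 0.1699]
orientation: [-0.0, 0.067, 0.998, -0.0]
wrist_force: [-0.3, 0.1, 0.1]
finger_gap: 0.0
grip_force: 0.0
```

Run:
```python
from h import *
goto()
p,d=env.read_camera("scene");q,e=env.read_camera("top")
for n,D,(a,b,c,f) in(('scene',d,(150,240,190,255)),('top',e,(265,335,135,190))):
    C=cloud(n,D)[c:f,a:b].reshape(-1,3);Q=C[(C[:,2]>.045)&(C[:,2]<.063)];print(n,len(Q),rect(Q)[1:],np.median(Q[:,2]),(C[:,2]>.063).sum())
a=cv2.resize(p[140:265,140:270],None,fx=3,fy=3);b=cv2.resize(q[110:215,265:345],None,fx=4,fy=4)
o=np.zeros((420,720,3),np.uint8);o[:375,:390]=a;o[:420,395:715]=b;cv2.imwrite("pics/o5.png",o[...,::-1])
```

```text
now 26.55 [0.4524 0.0914 0.1699] F [-0.26  0.11  0.14] gap 0.0 j [ 0.03  0.13 -0.35  1.1  -0.    0.16]
scene 2148 (array([ 515.8, -144.7]), array([146. , 117.3]), 82.1) 0.05461993188733538 21
top 1737 (array([ 515.9, -146.3]), array([144.3, 116.1]), 82.1) 0.05443379121459446 12
```

View pics/o5.png

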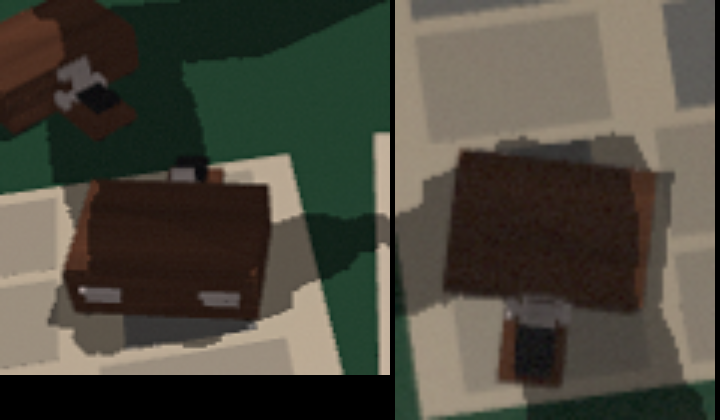

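The lid is shut and latched; its top sits at 54.5 mm in both views, and the case hasn't moved.

```bash
python3 -c "
from workcell import env
print(env.hand_in())"
```

```text
the job is handed in; nothing more can be done
None
```

The seal lies in its nest, the lid is shut and latched, and the job is handed in at about 27 s of the 72 s; the hand-in gave no verdict, but the last pictures showed the lid held at its shut height and the case unmoved.

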